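Find the concealed catch and open the battery door of an upturned kitchen scale

ROBOT

A 7-joint arm with a two-finger parallel gripper is mounted at the origin on a cart in front of the work surface, level with it; the furniture and walls round the work are solid. World frame = base frame: x ahead of the robot, y to its left, z up, the work surface at z = 0. Lengths are in m, angles in rad, forces in N, time in s.
With the tool pointing down it reaches from about 0.35 to 0.9 m from the base axis. Payload 7.2 kg.
Tool frame: the origin (TCP) lies midway between the tips of the shut fingers; the grasp point (between the pads) lies 19 mm behind it; z points along the fingers, y is the line along which they close (so a half turn about z gives the same grasp; the last joint's range is limited). The gripper opens to 85 mm and grips with 20 to 120 N. Pads are 22 mm wide; open, the fingers measure 114 mm over their backs; the gripper's body (76 mm by 85 mm) begins 54 mm behind the grasp point. The pads swing forward as they close: fully open they stand 13 mm farther back than shut.
Start: joints at [-1.378, 0.411, -0.013, 1.596, 0.006, 1.134, -0.082], TCP at [0.161, 0.604, 0.231] pointing down, gripper open.
Joint ranges: [-2.95, 2.95], [-0.29, 1.99], [-1.47, 1.44], [0.14, 2.54], [-1.03, 4.17], [0.13, 1.85], [-2.86, 2.86]. Speed limits (rad/s): [2.39, 2.39, 3.01, 3.01, 3.14, 3.14, 3.14].

INTERFACE

Orientations are given as a 3x3 rotation matrix whose columns are the frame's x, y, z axes.
In Python, from cell import ctrl gives the robot as it stands.
- The arm moves only by the shell command python3 -m creep 'ROWS' [OPENING] [FORCE]. ROWS is JSON, a list of rows, each a list of 6 numbers: the shift along the tool's x, y, z in mm, then the turn, a rotation vector about the tool's x, y, z in degrees. In form: [[dx, dy, dz, ax, ay, az], ...]. A call has 1 to 8 rows; each row shifts and turns the commanded pose from where the row before left it, along the tool's axes as they then stand; what a row does not reach is not made up. A row lasts 1/12 s, in which the tool goes at most 41.7 mm and 7.16 degrees, less where a joint would pass 70% of its speed; a pose out of reach is approached as far as the arm can. A call is refused whole if a number of a shift passes 41.7 or a number of a turn 7.16, either way. A call with a gripper value outside its range is refused whole. OPENING is the finger opening in mm, from 0 to 85.4, set as the call begins (- or left out, the last holds). The fingers move at their own pace and stop on an object; FORCE is the grip in N (left out, the last holds). Time passes only in rows, so rows that do not move let the fingers close. It gives the time, the measured TCP pose, the force, the opening and the grip force at its end, in the units of the state.
- ctrl.get_state(): the state, without advancing time (a new reading comes with each control period).
- ctrl.read_camera(name): name is "scene" or "top" or "wrist"; returns a dict with "image" (420x560x3 uint8, blue, green, red), "range_z" (420x560 float32, m along the optical axis (not along the pixel's ray), 0 where there is no reading), "mtx" (3x3 intrinsics, pixels), "xyz" and "attitude" of the camera in the world. Camera axes: x right, y down, z forward; pixel columns grow to the right and rows downward; lengths in m; the calibration is good to about 2 mm. A picture is of the moment at which its call begins.
- ctrl.close_job(): hands the job in; it is judged then, once.
Trained networks look in the newest picture that a camera, given by its name, has taken for a name from the list of things; names that differ only in an ending like _2 or _b are one class to them, and where a whole thing is asked for, a point or a joint stands for the part that bears it (a point fixed in the world has none). Each returns a list of dicts, best first, with "confidence" (0 to 1); they miss things now and then, are a little off and sometimes report something else, mostly with a low value. They report only what shows in the picture. A call takes as long as a camera call.
- ctrl.masks_of(camera, target): "pixels" (420x560 bool, what is visible of it) and "box" ([left, top, right, bottom] in pixels, round what is visible of it).
The state is a dict: "time_s": time; "joint_pos": joint angles; "dq": joint speeds; "tau": joint torques, N m; "position": TCP position; "orientation": TCP orientation; "force": force on the tool from outside, world axes, zero at the start; "moment": the same for the moment, N m; "width": finger opening in m; "finger_force": force on a finger pad.
Only numpy, scipy, OpenCV 4.12 (cv2) and the standard library are available. Lean on these libraries where they do the work, as an engineer would, in place of code of your own. Each camera call takes 0.05 s, during which the arm holds its last target. There are 200 camera calls.

TASK

The kitchen scale lies face down so that its batteries can be changed. Feel gently with the fingertips over the three flush pads beside the battery door for the one that gives, press that catch right in so that the door springs half open, then push the door back past upright until it rests open against its stop. Lift nothing, push hard against nothing, and leave the fresh cells and the kitchen things where they stand.

Things in the scene. Friction and masses are not known exactly. Their poses are not given: they have to be found in the camera images.
- scale: bench scale lying face down, fixed, grey housing 236 x 266 mm on a steel platter 250 x 272 mm. Origin on the table under its middle, z up. Flat underside panel faces up, 55 mm above the table. Pads in a row along y at x = -78 mm; battery door behind them, x = -39 to +60, hinged at its +x edge; display pod at the +x end (to x = 162). Four rubber feet, 22 mm wide, 4 mm proud, at x +-93, y +-108
- pad_left (a point): top centre of the pad at the scale's +y end, flush with the panel. The three pads look the same: 38 mm along x by 46 along y, three thin grooves, in openings of 42 x 50 mm. One of them, a different one each time, is the sprung catch; the other two are fixed blind covers that do not give
- pad_middle (a point): the same for the middle pad, 58 mm from its neighbours
- pad_right (a point): the same for the pad at the scale's -y end
- catch (a joint): travel of the catch (whichever pad it is), m: 0 flush, 0.005 fully in. It starts to give at 2 N and is fully in at 5 N; the door is let go at about 0.003 and springs up within half a second. The catch springs back when released
- door (a joint): battery door, rad: 0 shut, flush and latched until the catch is pressed; then a spring pin lifts it to about 1.14 (free edge about 90 mm above the panel); 1.57 upright; past upright it falls to its stop at 1.95. Plate 99 mm from hinge to free edge, 149 wide, 4 thick, 60 g, turns freely. A finger put down over the middle pad and moved along the scale's +x, rising, pushes it over
- hinge (a point): middle of the door's hinge line, which runs along the scale's y, at panel height (scale x = +60 mm)
- door_edge (a point): middle of the door's free edge (the edge next to the pads when shut)
- cell_1: fresh battery cell, loose, upright, 26 mm across and 50 mm high, black with a brass band; origin at its foot. Stands beside the scale
- cell_2: another, the same
- cell_3: another, the same
- cell_4: another, the same
- brown_cup: brown glazed cup, loose, 72 mm across, 67 mm high; origin at its foot
- garlic: garlic bulb, loose, 53 mm across, 52 mm high; origin at its foot
- onion: onion, loose, 82 mm across, 94 mm high; origin at its foot
- peeler: peeler with a red handle, loose, 153 mm long, 24 mm high; origin under its middle

How it is judged:
On the way:
1. the concealed catch is pressed in (value of joint catch above 0.0035 m), for 0.05 s.
At the end, for the whole second after the job is handed in: the battery door rests open against its stop (past 1.8 rad), and the catch has sprung back flush (within 1.5 mm) (value of joint door above 1.8 rad and value of joint catch below 0.0015 m); the robot touches nothing.
It fails at once if the robot pushed against something with more than 40 N (contact force between the fingers and anything else above 40 N).
It fails at once if a fresh cell, the cup, the garlic, the onion or the peeler was shifted by more than 20 mm, or lifted (distance of any of cell_1, cell_2, cell_3, cell_4, brown_cup, garlic, onion, peeler from where it was at the start of the episode above 0.02 m).
It also fails if it takes over 48 s, if anything falls off the work surface, if the arm or the gripper's body presses on something with over 40 N, if the wrist force passes 120 N, or if a joint passes its speed limit or range.

## Working session

There is one attempt and no reset: what is moved stays moved. The work goes in short steps, Python scripts to look and compute and a shell command to move; the robot and the scene stay as the last step left them, time stands still between calls to the robot, and variables do not carry over. Pictures are saved under pics/ and viewed, at most 10 in all, crops included, and the job is handed in when it is done.

```bash
mkdir -p pics; cat > h.py <<'E'
import numpy as np, cv2
from cell import ctrl
def cloud(c):
    z=c["range_z"]; K=np.array(c["mtx"]); v,u=np.indices(z.shape)
    p=np.stack([(u-K[0,2])/K[0,0]*z,(v-K[1,2])/K[1,1]*z,z],-1)
    return p@np.array(c["attitude"]).T+np.array(c["xyz"])
E
python3 - <<'E'
from h import *
s=ctrl.get_state(); print(s["time_s"],s["position"],np.round(s["orientation"],3),s["force"],s["width"])
c=ctrl.read_camera("top"); P=cloud(c); cv2.imwrite("pics/top.png",c["image"]); np.save("top.npy",P)
for n in ["scale","pad_left","pad_middle","pad_right","door","cell_1","brown_cup","garlic","onion","peeler"]:
    for m in ctrl.masks_of("top",n)[:4]:
        q=P[m["pixels"]&(c["range_z"]>0)]
        print(n,round(m["confidence"],2),m["box"],np.round(np.median(q,0),3),np.round(q.min(0),3),np.round(q.max(0),3))
E
```

```text
0.0 [0.16106269 0.603378   0.23043876] [[-0.966  0.258 -0.   ]
 [ 0.258  0.966 -0.002]
 [-0.    -0.002 -1.   ]] [-0.2996416   0.19805321  0.45210093] 0.085513299890122
scale 0.82 [205.7, 127.6, 320.0, 250.0] [0.601 0.169 0.054] [ 0.453  0.029 -0.004] [0.763 0.316 0.067]
pad_left 0.68 [200.1, 131.3, 320.1, 251.2] [0.599 0.17  0.054] [ 0.452  0.03  -0.005] [0.753 0.316 0.067]
pad_middle 0.71 [396.0, 139.0, 429.7, 164.1] [ 0.685 -0.187  0.062] [ 0.649 -0.249 -0.005] [ 0.734 -0.154  0.094]
pad_middle 0.66 [203.8, 130.5, 324.7, 253.3] [0.601 0.168 0.054] [ 0.452  0.026 -0.004] [0.75  0.314 0.067]
pad_right 0.81 [204.5, 130.2, 324.0, 250.7] [0.6   0.169 0.054] [ 0.453  0.029 -0.003] [0.75  0.316 0.067]
door 0.86 [231.3, 166.2, 296.6, 211.3] [0.596 0.171 0.054] [0.541 0.095 0.014] [0.653 0.249 0.063]
cell_1 0.61 [173.8, 167.4, 186.5, 179.8] [0.646 0.372 0.045] [0.636 0.362 0.01 ] [0.659 0.386 0.054]
cell_1 0.54 [168.7, 186.3, 186.8, 198.8] [0.605 0.374 0.045] [ 0.595  0.364 -0.001] [0.618 0.389 0.054]
brown_cup 0.78 [335.3, 177.1, 369.8, 208.7] [ 0.588 -0.044  0.01 ] [ 0.547 -0.085 -0.005] [ 0.633 -0.003  0.073]
garlic 0.64 [326.7, 215.4, 350.1, 237.3] [ 0.505 -0.006  0.033] [ 0.482 -0.033 -0.008] [0.53  0.017 0.054]
onion 0.83 [396.1, 135.2, 433.4, 164.7] [ 0.684 -0.188  0.061] [ 0.649 -0.252 -0.007] [ 0.746 -0.154  0.094]
onion 0.26 [206.7, 130.8, 319.0, 250.0] [0.599 0.169 0.054] [ 0.452  0.029 -0.005] [0.757 0.322 0.067]
peeler 0.67 [135.0, 264.1, 179.4, 311.0] [0.391 0.414 0.02 ] [ 0.32   0.377 -0.004] [0.426 0.488 0.029]
```

View pics/top.png

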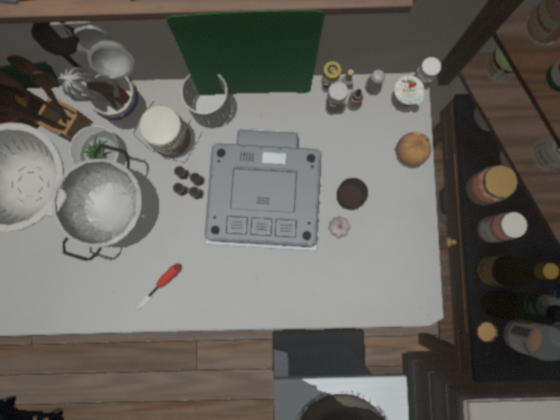

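The top view shows the scale upright in the image: pad row near (237,226), (261,227) and (286,228), door around (264,190), and pod at (268,139). The cells are at its left and the cup and garlic at its right.

```bash
python3 - <<'E'
from h import *
P=np.load("top.npy")
im=cv2.imread("pics/top.png")
m=((P[...,2]>.048)&(P[...,2]<.063)).astype(np.uint8)
m[:,:200]=0;m[:,326:]=0;m[:142]=0;m[255:]=0
m=cv2.morphologyEx(m,cv2.MORPH_OPEN,np.ones((3,3)))
q=P[m>0][:,:2].astype(np.float32); print(cv2.minAreaRect(q), np.median(P[m>0][:,2]))
for u,v in [(237,226),(261,227),(286,228),(221,149),(311,157),(215,234),(306,238)]: print(u,v,np.round(P[v,u],3))
c=cv2.resize(im[120:260,190:340],None,fx=5,fy=4.2,interpolation=cv2.INTER_CUBIC)
cv2.imwrite("pics/crop.png",c)
E
```

```text
((0.5867436528205872, 0.17257066071033478), (0.26615121960639954, 0.2359984964132309), 85.06267547607422) 0.05418709851392545
237 226 [0.512 0.235 0.052]
261 227 [0.508 0.178 0.054]
286 228 [0.504 0.119 0.052]
221 149 [0.698 0.27  0.055]
311 157 [0.672 0.055 0.06 ]
215 234 [0.494 0.286 0.059]
306 238 [0.479 0.073 0.059]
```

View pics/crop.png

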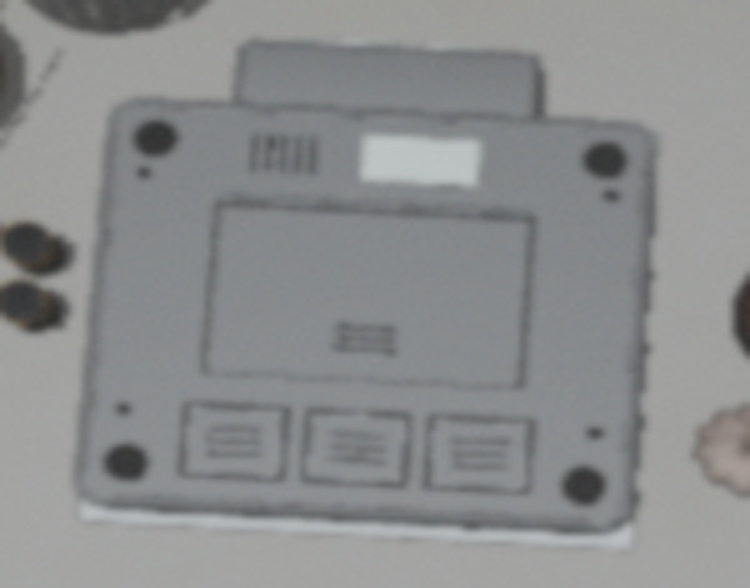

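```bash
python3 -m creep '[[0,0,0,0,0,-5],[0,0,0,0,0,-5],[-29.5,-25.7,0,0,0,0],[-29.5,-25.7,0,0,0,0],[-29.5,-25.7,0,0,0,0],[-29.5,-25.7,0,0,0,0],[-29.5,-25.7,0,0,0,0],[-29.5,-25.7,0,0,0,0]]' 0 20; python3 -m creep '[[-29.5,-25.7,0,0,0,0],[-29.5,-25.7,0,0,0,0],[-29.5,-25.7,0,0,0,0],[-29.5,-25.7,0,0,0,0],[-29.5,-25.7,0,0,0,0],[-29.5,-25.7,0,0,0,0],[-29.5,-25.7,0,0,0,0],[0,0,0,0,0,0]]'
```

```text
time_s: 1.22
position: [0.3253, 0.4335, 0.2316]
orientation: [[-0.996, 0.086, 0.0], [0.086, 0.996, 0.001], [-0.0, 0.001, -1.0]]
force: [0.8, -0.4, -0.0]
width: -0.0002
finger_force: 0.0
time_s: 1.88
position: [0.52, 0.2299, 0.2317]
orientation: [[-0.995, 0.096, 0.004], [0.096, 0.995, -0.003], [-0.004, -0.003, -1.0]]
force: [-0.7, -0.8, 0.9]
width: -0.0002
finger_force: 0.0
```

```bash
python3 - <<'E'
from h import *
c=ctrl.read_camera("wrist"); P=cloud(c); np.save("w.npy",P); cv2.imwrite("pics/w.png",c["image"])
s=ctrl.get_state(); print(s["position"],s["force"])
for n in ["pad_left","door"]:
    for m in ctrl.masks_of("wrist",n)[:3]:
        q=P[m["pixels"]&(c["range_z"]>0)]; print(n,m["confidence"],m["box"],cv2.minAreaRect(q[:,:2].astype(np.float32)),np.median(q,0))
E
```

```text
[0.51738673 0.23341377 0.23142004] [-0.62220091  0.31324872 -0.15739002]
pad_left 0.73 [418.4, 0.5, 489.8, 79.8] ((0.3950226306915283, 0.4127248227596283), (0.024190090596675873, 0.09351605176925659), 42.87150955200195) [0.40025273 0.40457028 0.02184945]
pad_left 0.56 [104.5, 130.0, 367.8, 355.4] ((0.6018725633621216, 0.15559454262256622), (0.2939116656780243, 0.2835647165775299), 83.85873413085938) [0.55240972 0.15945379 0.05517287]
door 0.87 [168.1, 217.9, 307.2, 302.2] ((0.5831246376037598, 0.16923710703849792), (0.12120707333087921, 0.18037547171115875), 21.01361846923828) [0.58446152 0.1561732  0.05541398]
door 0.22 [418.0, 1.2, 493.1, 78.7] ((0.3959534764289856, 0.41493433713912964), (0.028561007231473923, 0.09548809379339218), 42.87150955200195) [0.40017701 0.40475814 0.02165786]
door 0.19 [49.9, 161.7, 105.0, 210.9] ((0.5118111371994019, -0.020189426839351654), (0.05385491997003555, 0.07305976748466492), 22.25384521484375) [ 0.50605997 -0.00126642  0.03297055]
```

View pics/w.png

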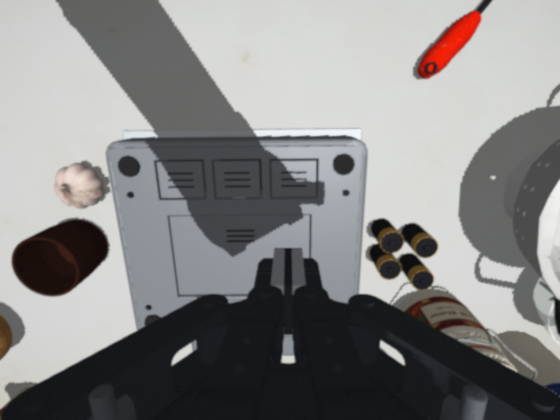

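The wrist view shows the pads at (180,180), (237,180) and (294,180), right to left in the scale's frame. The door is below them and the finger tips are near (290,255).

```bash
python3 - <<'E'
import numpy as np
P=np.load("w.npy")
for u in (180,237,294): print(np.round(np.median(P[176:184,u-4:u+5].reshape(-1,3),0),4))
E
python3 -m creep '[[0,0,35,0,0,0],[0,0,35,0,0,0],[0,0,35,0,0,0],[0,0,0,0,0,0],[0,0,0,0,0,0]]'
```

```text
[0.5055 0.1207 0.0553]
[0.5108 0.179  0.0552]
[0.5164 0.237  0.0553]
time_s: 2.45
position: [0.5125, 0.2389, 0.1254]
orientation: [[-0.996, 0.084, -0.004], [0.084, 0.996, -0.001], [0.003, -0.002, -1.0]]
force: [-0.3, 0.4, 0.7]
width: 0.0002
finger_force: 0.0
```

```bash
python3 -m creep '[[-2,-2,32,0,0,0],[0,0,30,0,0,0],[0,0,0,0,0,0],[0,0,0,0,0,0],[0,0,0,0,0,0]]'; python3 -m creep '[[0,0,2,0,0,0],[0,0,2,0,0,0],[0,0,2,0,0,0],[0,0,0,0,0,0],[0,0,0,0,0,0]]'
```

```text
time_s: 2.87
position: [0.5176, 0.237, 0.067]
orientation: [[-0.996, 0.086, 0.003], [0.086, 0.996, 0.002], [-0.003, 0.002, -1.0]]
force: [-0.5, -1.0, 0.5]
width: 0.0
finger_force: 0.0
time_s: 3.28
position: [0.5163, 0.2358, 0.0585]
orientation: [[-0.996, 0.086, 0.0], [0.086, 0.996, 0.0], [-0.0, 0.0, -1.0]]
force: [0.6, -0.1, 0.6]
width: -0.0001
finger_force: 0.0
```

```bash
for i in 1 2 3; do :; done; python3 -m creep '[[0,0,1.5,0,0,0],[0,0,1.5,0,0,0],[0,0,0,0,0,0],[0,0,0,0,0,0]]' | egrep 'pos|force: \['; python3 -m creep '[[0,0,1,0,0,0],[0,0,0,0,0,0],[0,0,0,0,0,0]]'| egrep 'pos|force: \['
```

```text
position: [0.5163, 0.2358, 0.0552]
force: [0.5, 0.6, -0.2]
position: [0.5163, 0.2358, 0.0543]
force: [-0.2, -0.3, 1.7]
```

```bash
python3 -m creep '[[0,0,1,0,0,0],[0,0,0,0,0,0],[0,0,0,0,0,0]]' | egrep 'pos|force: \['; python3 -m creep '[[0,0,1,0,0,0],[0,0,0,0,0,0],[0,0,0,0,0,0]]'| egrep 'pos|force: \['
```

```text
position: [0.5163, 0.2358, 0.0533]
force: [0.4, -0.3, 2.2]
position: [0.5163, 0.2358, 0.0522]
force: [0.2, -0.1, 2.3]
```

The left pad gives, so it is the catch. I'll press on.

```bash
python3 -m creep '[[0,0,1,0,0,0],[0,0,0,0,0,0],[0,0,0,0,0,0]]' | egrep 'pos|force: \['; python3 -m creep '[[0,0,1,0,0,0],[0,0,0,0,0,0],[0,0,0,0,0,0]]'| egrep 'pos|force: \['
```

```text
position: [0.5163, 0.2358, 0.0513]
force: [-1.4, -1.2, 4.5]
position: [0.5163, 0.2358, 0.0503]
force: [-0.9, -0.3, 4.0]
```

```bash
python3 -m creep '[[0,0,0.7,0,0,0],[0,0,0,0,0,0],[0,0,0,0,0,0],[0,0,0,0,0,0],[0,0,0,0,0,0]]' | egrep 'pos|force: \['; python3 - <<'E'
from h import *
c=ctrl.read_camera("scene"); cv2.imwrite("pics/s.png",c["image"]); P=cloud(c)
c=ctrl.read_camera("top");P=cloud(c)
for m in ctrl.masks_of("top","door")[:2]:
    q=P[m["pixels"]]; print(m["confidence"],m["box"],q.min(0),q.max(0))
E
```

```text
position: [0.5163, 0.2358, 0.0501]
force: [-3.1, -1.6, 9.2]
0.76 [231.6, 164.8, 297.4, 186.2] [0.40832591 0.09515507 0.03829531] [0.65302448 0.24418067 1.21214317]
```

View pics/s.png

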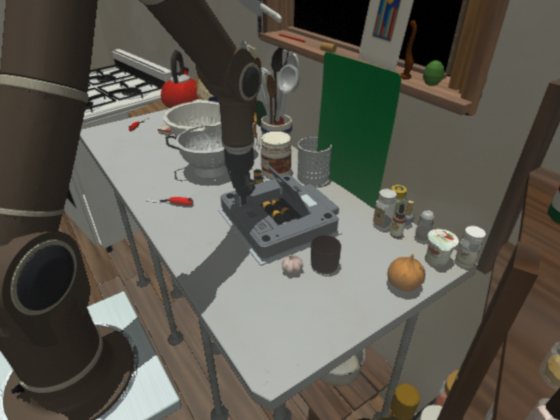

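The scene view shows the door sprung half open, standing at about (290,185) with the brass-banded cells below it at (275,208). Next I'll rise, cross to the middle pad and push.

```bash
python3 -m creep '[[0,0,-15,0,0,0],[0,0,-20,0,0,0],[0,0,-20,0,0,0],[0,-20,0,0,0,0],[0,-20,0,0,0,0],[0,-18,0,0,0,0],[0,0,0,0,0,0],[0,0,0,0,0,0]]'; python3 -m creep '[[-20,0,0,0,0,0],[-20,0,0,0,0,0],[-20,0,0,0,0,0],[-10,0,0,0,0,0],[-8,0,-1,0,0,0],[-8,0,-1,0,0,0],[-8,0,-1,0,0,0],[-8,0,-1,0,0,0]]'
```

```text
time_s: 6.1
position: [0.5113, 0.1771, 0.1044]
orientation: [[-0.996, 0.088, -0.0], [0.088, 0.996, -0.0], [0.0, -0.0, -1.0]]
force: [-1.2, 0.2, 0.7]
width: -0.0001
finger_force: 0.0
time_s: 6.77
position: [0.6135, 0.1701, 0.111]
orientation: [[-0.996, 0.085, 0.001], [0.085, 0.996, 0.001], [-0.001, 0.001, -1.0]]
force: [-6.6, -1.5, 22.6]
width: 0.0002
finger_force: 3.2
```

Upward force means the door's edge is catching under the knuckles. I'll back off, raise and push with the tips.

```bash
python3 -m creep '[[15,0,0,0,0,0],[15,0,0,0,0,0],[0,0,-10,0,0,0],[0,0,-10,0,0,0],[0,0,0,0,0,0],[0,0,0,0,0,0]]'; python3 - <<'E'
from h import *
c=ctrl.read_camera("scene"); cv2.imwrite("pics/s2.png",cv2.resize(c["image"][130:270,190:370],None,fx=4,fy=4))
E
```

```text
time_s: 7.27
position: [0.5844, 0.1721, 0.13]
orientation: [[-0.996, 0.086, 0.003], [0.086, 0.996, 0.001], [-0.003, 0.001, -1.0]]
force: [-0.6, 0.1, 0.2]
width: 0.0003
finger_force: 0.1
```

View pics/s2.png

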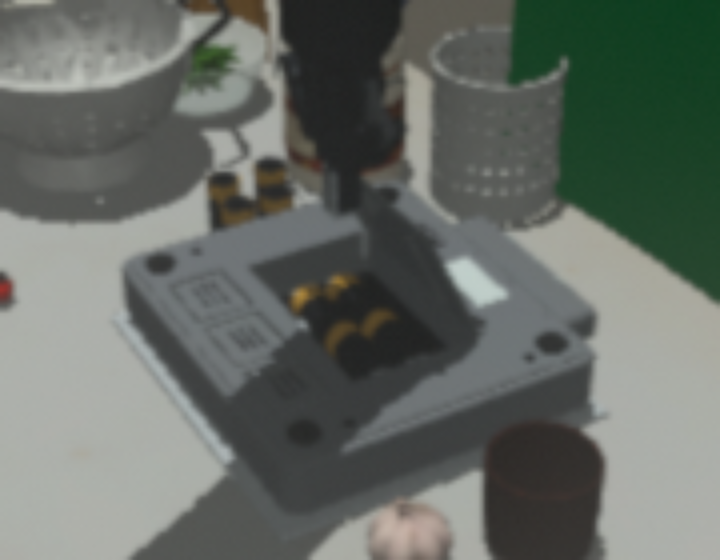

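The crop shows the door still half open at about (420,270), with the finger tip beside its edge at (345,200). Now I'll push at tip height.

```bash
python3 -m creep '[[-10,0,0,0,0,0],[-7,0,0,0,0,0],[-7,0,-1,0,0,0],[0,0,0,0,0,0]]' | egrep 'pos|force: \['; python3 -m creep '[[-7,0,-1,0,0,0],[-7,0,-1,0,0,0],[0,0,0,0,0,0]]'| egrep 'pos|force: \['
```

```text
position: [0.6089, 0.1691, 0.1294]
force: [0.1, 0.6, 0.8]
position: [0.6225, 0.1681, 0.1318]
force: [1.7, -0.7, -0.6]
```

```bash
python3 -m creep '[[-8,0,0,0,0,0],[-8,0,0,0,0,0],[0,0,0,0,0,0]]' | egrep 'pos|force: \['; python3 -m creep '[[-8,0,0,0,0,0],[-8,0,0,0,0,0],[0,0,0,0,0,0]]'| egrep 'pos|force: \['; python3 - <<'E'
from h import *
c=ctrl.read_camera("scene"); cv2.imwrite("pics/s3.png",cv2.resize(c["image"][130:270,190:370],None,fx=4,fy=4))
E
```

```text
position: [0.6385, 0.1668, 0.1316]
force: [-0.2, -0.8, 0.1]
position: [0.6544, 0.1653, 0.1316]
force: [-0.1, -0.6, -0.1]
```

View pics/s3.png

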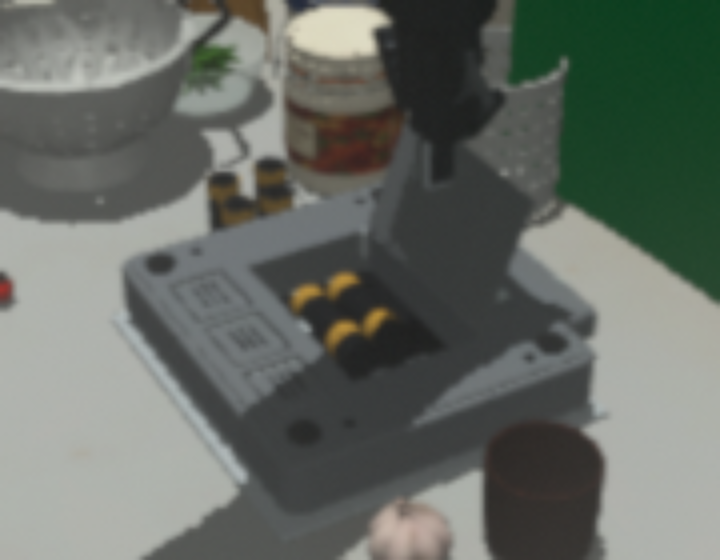

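The crop shows the door past upright, standing to (525,200) with the tip in front of it at (440,165). One small push more, then I'll back off and check.

```bash
python3 -m creep '[[-5,0,0,0,0,0],[-4,0,0,0,0,0],[0,0,0,0,0,0],[0,0,0,0,0,0]]' | egrep 'pos|force: \['; python3 -m creep '[[20,0,0,0,0,0],[30,0,0,0,0,0],[30,0,0,0,0,0],[20,0,-20,0,0,0],[0,0,-40,0,0,0],[0,0,-30,0,0,0],[0,0,0,0,0,0],[0,0,0,0,0,0]]'; python3 - <<'E'
from h import *
c=ctrl.read_camera("scene"); cv2.imwrite("pics/s4.png",cv2.resize(c["image"][130:270,190:370],None,fx=4,fy=4))
P=cloud(c)
for m in ctrl.masks_of("scene","door")[:2]:
    q=P[m["pixels"]]-[.587,.1726,.055]; a=np.radians(-4.94)
    x=q[:,0]*np.cos(a)+q[:,1]*np.sin(a)-.06; k=(q[:,2]>.015)&(q[:,2]<.1)&(abs(x)<.08)
    f=np.polyfit(q[k,2],x[k],1); print(m["confidence"],k.sum(),np.median(x[k&(q[:,2]>.07)]),q[k,2].max(),"angle",np.pi/2+np.arctan(f[0]))
E
```

```text
position: [0.6585, 0.1655, 0.1311]
force: [-11.7, 0.4, 5.8]
time_s: 9.45
position: [0.5633, 0.1741, 0.2241]
orientation: [[-0.996, 0.086, 0.004], [0.086, 0.996, 0.002], [-0.004, 0.002, -1.0]]
force: [0.6, -0.5, -0.2]
width: -0.0004
finger_force: 0.0
0.87 1095 0.029542130813339847 0.0952505493738906 angle 1.9401044654731185
```

View pics/s4.png

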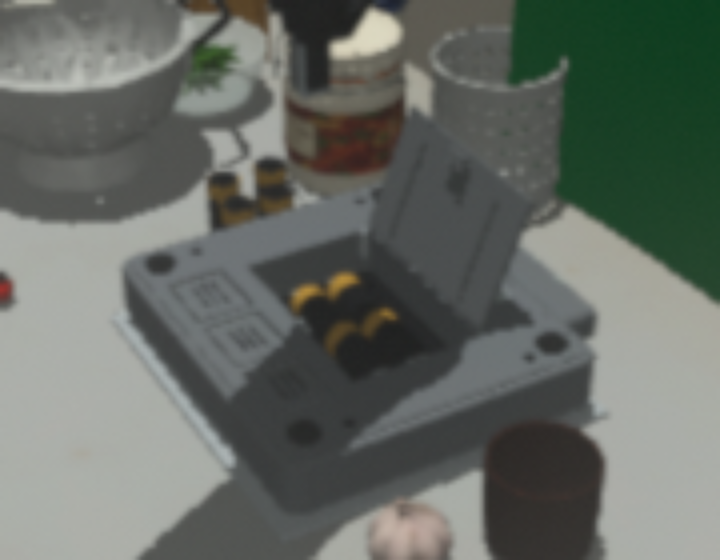

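The crop shows the door resting back against its stop, measured at 1.94 rad. The pads look flush near (210,295) and the robot is clear.

```bash
python3 -c "
from cell import ctrl
print(ctrl.close_job())"
```

```text
the job is handed in; nothing more can be done
None
```

The left pad was the catch: I pressed it in, pushed the door back to its stop (measured at 1.94 rad), backed the arm clear of everything and handed the job in; no verdict came back, and the highest force I read was about 23 N, when the door edge briefly caught under the gripper.

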